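# Weight the card stand and hold the spring clip open over the card

## Robot

A 6-joint arm with a two-finger parallel gripper is mounted at the origin on a cart in front of the work surface, level with it; the furniture and walls round the work are solid. World frame = base frame: x ahead of the robot, y to its left, z up, the work surface at z = 0. Lengths are in m, angles in rad, forces in N, time in s.
With the tool pointing down it reaches from about 0.35 to 0.975 m from the base axis. Payload 4.9 kg.
Tool frame: the origin (TCP) lies midway between the tips of the shut fingers; the grasp point (between the pads) lies 19 mm behind it; z points along the fingers, y is the line along which they close (so a half turn about z gives the same grasp; the last joint's range is limited). The gripper opens to 85 mm and grips with 20 to 120 N. Pads are 22 mm wide; open, the fingers measure 114 mm over their backs; the gripper's body (76 mm by 85 mm) begins 54 mm behind the grasp point. The pads swing forward as they close: fully open they stand 13 mm farther back than shut.
Start: joints at [-1.274, 0.053, 1.613, -0, 1.476, -0.119], TCP at [0.252, -0.572, 0.231] pointing down, gripper open.
Joint ranges: [-3.01, 3.01], [-1.01, 2.22], [0.06, 2.58], [-1.02, 4.17], [0.09, 2.62], [-3.14, 3.14]. Speed limits (rad/s): [2.57, 2.57, 3.14, 3.14, 3.14, 3.14].

## Interface

Orientations are given as a unit quaternion [w, x, y, z].
In Python, from plant import manip gives the robot as it stands.
- The arm moves only by the tool move_arm, never from a script. Its argument "increments" is one flat list of numbers, 5 for each row, row after row: the shift along the tool's x, y, z in mm, then the turn about the tool's z in rad, then the opening, from 0 (shut) to 1 (fully open). In form: [tx, ty, tz, spin, jaw, tx, ty, tz, spin, jaw, ...]. A call has 1 to 8 rows; each row shifts and turns the commanded pose from where the row before left it, along the tool's axes as they then stand; what a row does not reach is not made up. A row lasts 1/12 s, in which the tool goes at most 41.7 mm and 7.16 degrees, less where a joint would pass 70% of its speed; a pose out of reach is approached as far as the arm can. A call with a gripper value outside its range is refused whole. The fingers move at their own pace and stop on an object; the grip force is fixed at half the most. Time passes only in rows, so rows that do not move let the fingers close. It gives the time, the measured TCP pose, the force, the opening and the grip force at its end, in the units of the state.
- manip.state(): the state, without advancing time (a new reading comes with each control period).
- manip.grab_frame(name): name is "scene" or "top" or "wrist"; returns a dict with "image" (384x512x3 uint8, blue, green, red), "fov_y" (degrees; the focal length in pixels is half the picture's height over the tangent of half this angle, whatever the lens; pixels are square), "cx", "cy" (the principal point, pixels), "eye" and "rotation" of the camera in the world; the wrist camera has in their place "T_tool_cam" (4x4, takes a point from camera to tool coordinates, whose origin is the TCP and whose axes are the flange's). Camera axes: x right, y down, z forward; pixel columns grow to the right and rows downward; lengths in m; the calibration is good to about 2 mm. The wrist camera is an equidistant fisheye: a pixel r from the principal point sees the ray r / f radians off the axis. A picture is of the moment at which its call begins: read the wrist's pose just before it. There is no depth.
- manip.job_done(): hands the job in; it is judged then, once.
The state is a dict: "time": time; "joint_pos": joint angles; "joint_vel": joint speeds; "joint_efforts": joint torques, N m; "tool_pos": TCP position; "tool_rot": TCP orientation; "contact_force": force on the tool from outside, world axes, zero at the start; "ft_torque": the same for the moment, N m; "gripper_width": opening from 0.0 (shut) to 1.0 (fully open); "grasp_force": force on a finger pad.
Only numpy, scipy, OpenCV 4.12 (cv2) and the standard library are available. Lean on these libraries where they do the work, as an engineer would, in place of code of your own. Each camera call takes 0.05 s, during which the arm holds its last target. There are 200 camera calls.

## Task

Steady the card stand by sliding the brass weight ring over its post, down flat onto the base, and let go of it. Then squeeze the spring clip's handles to open it, take it off its rack, and bring it from above over the middle of the sample card's top edge, one open jaw well down on each side (at least 1 cm) and nothing of the clip touching the card or stand, ready for a second sheet to be slipped in. Finish there, still squeezing the clip wide open and holding it still; do not shove or tip the stand, and leave everything else on the table alone.

Things in the scene. Friction and masses are not known exactly. Their poses are not given: they have to be found in the camera images.
- weight_ring: loose brass ring, outer diameter 46 mm, hole 22 mm, 36 mm tall, 0.25 kg, standing on the table with its hole upright; grip it across the outside. Origin: on its axis at the underside; z up the axis
- card_stand: loose wooden stand, 0.6 kg; origin on the table under the card's middle; x along plate and card towards the post, y across the card, z up. Base plate 12 mm thick, x -62 to +152 mm, y +-38 mm. A white card with four colour patches stands in a wooden foot (70 x 28 mm, top at z 28 mm); post at x +115 mm
- post_foot (a point): foot of the steel post, on its axis at the base plate's top (12 mm above the table); the post is 18 mm in diameter and 55 mm tall, its last 9 mm tapering to 7 mm. Axes as the card stand's. A seated ring has its origin here
- card_edge (a point): middle of the top edge of the stiff card, 80 mm above the table. Card 90 mm wide along x, 4 mm thick along y; z up
- clip_rack: fixed dark steel rack, base 80 x 60 x 12 mm, with an upright aluminium fin 26 mm wide along x, 4 mm thick along y, top at 62 mm above the table, on which the clip is parked. Origin on the table under the fin
- clip: loose orange spring clip, 0.06 kg, parked upright, jaws down biting the fin. Origin on the pivot (barrel radius 6 mm along x), 67 mm above the table when parked (handle tops 117 mm); handles squeezed and jaws opening along y; z up. Jaws reach 35 mm below the pivot. Grip the handles about 36 mm above the pivot; it springs shut when released
- clip_lever_a (a joint): angle of the lever on the clip's +y side: 0 when biting the 4 mm fin, 0.30 rad fully open, a firm stop (25 mm between jaw tips). 5 N on each handle starts to open it, 9 N opens it fully. Levers move together. Handle plates 24 mm wide along x, 11 to 51 mm above the pivot; splayed 52 mm over the outside at rest, parallel and 24 mm when fully open
- clip_lever_b (a joint): the same for the lever on the clip's -y side
- clip_tip_a (a point): lower inner corner of the +y lever's jaw, middle of its width
- clip_tip_b (a point): lower inner corner of the -y lever's jaw, middle of its width
- yellow_bottle: bystander: yellow paint bottle with blue cap, 90 mm across, 226 mm tall, at the back; origin under its middle
- blue_bottle: bystander: blue paint bottle, 70 mm across, 188 mm tall, at the back left; origin under its middle
- orange_tube: bystander: paint tube with an orange band lying at the right edge, 54 x 202 x 38 mm; origin under its middle
Things that resemble listed ones, but are neither listed nor needed, are in the scene too. Of the things that look like the weight_ring, take the one that is nearest to the robot's base at the start.

How it is judged:
On the way, in this order (a step that is already met when the one before it is completed fails the run):
1. the weight ring sits on the base plate round the post, and the fingers have let go of it (horizontal distance between weight_ring and post_foot below 0.006 m and z of weight_ring in the frame of post_foot below 0.004 m and angle between weight_ring's own z axis and vertical below 0.1 rad and contact force between the fingers and weight_ring below 0.2 N), for 0.2 s.
2. the clip is squeezed open in the fingers and clear of its rack (value of joint each of clip_lever_a, clip_lever_b above 0.2 rad and contact force between the fingers and clip above 2 N and contact force between clip and clip_rack below 0.1 N and distance between clip and clip_rack above 0.11 m), for 0.1 s.
At the end, for the whole second after the job is handed in: Fingers hold the clip open (levers over 0.2 rad), still, upright, within 20 mm of the edge's middle and 0.25 rad of its line; jaw tips 10 mm or more below the edge, one each side, 1.5 mm or more clear; clip touches neither card nor stand; ring within 4 mm of the base round the post, released (all of step 1 and value of joint each of clip_lever_a, clip_lever_b above 0.2 rad and ((y of clip_tip_a in the frame of card_edge above 0.0035 m and y of clip_tip_b in the frame of card_edge below -0.0035 m) or (y of clip_tip_b in the frame of card_edge above 0.0035 m and y of clip_tip_a in the frame of card_edge below -0.0035 m)) and z of each of clip_tip_a, clip_tip_b in the frame of card_edge below -0.01 m and x of clip in the frame of card_edge between -0.02 and 0.02 m and angle between the x axis of clip and the x axis of card_stand, either way round below 0.25 rad and angle between clip's own z axis and vertical below 0.3 rad and contact force between each of clip, the arm and card_stand below 0.2 N and contact force between the fingers and clip above 2 N and linear speed of clip below 0.02 m/s and angle between card_stand's own z axis and vertical below 0.05 rad); the arm keeps its last pose, push and grip.
It fails at once if the card stand is pushed more than 40 mm or tipped (distance of card_stand from where it was at the start of the episode above 0.04 m or angle between card_stand's own z axis and vertical above 0.2 rad).
It fails at once if a bystander is shifted more than 30 mm or tipped over (distance of any of yellow_bottle, blue_bottle, orange_tube from where it was at the start of the episode above 0.03 m).
It also fails if it takes over 51 s, if anything falls off the work surface, if the arm or the gripper's body presses on something with over 40 N, if the wrist force passes 120 N, or if a joint passes its speed limit or range.

## Working session

There is one attempt and no reset: what is moved stays moved. The work goes in short steps, Python scripts to look and compute and a tool call to move; the robot and the scene stay as the last step left them, time stands still between calls to the robot, and variables do not carry over. Pictures are saved under pics/ and viewed, at most 10 in all, crops included, and the job is handed in when it is done.

Besides the shell and the picture viewer there is one more tool, called after "Call:" by a JSON object that holds its "api" and its "payload", one argument or row to a line. move_arm: Moves the arm, as the interface text tells. Its arguments: {"type":"object","properties":{"increments":{"type":"array"}},"required":["increments"]}

```bash
mkdir -p pics; ls; cat > h.py <<'E'
import numpy as np, cv2, json
from plant import manip
def grab(n):
    s=manip.state(); f=manip.grab_frame(n); return s,f
def Rq(q):
    from scipy.spatial.transform import Rotation as R
    return R.from_quat([q[1],q[2],q[3],q[0]]).as_matrix()
def ray(f,u,v,s=None):
    h=f["image"].shape[0]; F=h/2/np.tan(np.radians(f["fov_y"])/2)
    x,y=u-f["cx"],v-f["cy"]
    if "eye" in f:
        d=np.array([x/F,y/F,1]); return np.array(f["eye"]),np.array(f["rotation"])@d
    r=np.hypot(x,y)+1e-9; a=r/F
    d=np.array([np.sin(a)*x/r,np.sin(a)*y/r,np.cos(a)])
    T=np.array(f["T_tool_cam"]); R=Rq(s["tool_rot"])
    return R@T[:3,3]+np.array(s["tool_pos"]),R@T[:3,:3]@d
def onz(f,u,v,z,s=None):
    o,d=ray(f,u,v,s); return o+d*(z-o[2])/d[2]
def proj(f,p,s=None):
    h=f["image"].shape[0]; F=h/2/np.tan(np.radians(f["fov_y"])/2)
    p=np.array(p,float)
    if "eye" in f:
        c=np.array(f["rotation"]).T@(p-f["eye"]); return F*c[0]/c[2]+f["cx"],F*c[1]/c[2]+f["cy"]
    T=np.array(f["T_tool_cam"]); R=Rq(s["tool_rot"])
    c=T[:3,:3].T@(R.T@(p-s["tool_pos"])-T[:3,3]); r=np.hypot(c[0],c[1]); a=np.arctan2(r,c[2])
    return F*a*c[0]/r+f["cx"],F*a*c[1]/r+f["cy"]
E
python3 - <<'E'
from h import *
import pickle
d={}
for n in ["scene","top"]:
    s,f=grab(n); d[n]=f; cv2.imwrite(f"pics/{n}0.png",f["image"]); print(n,f["fov_y"],f["cx"],f["cy"],np.round(f["eye"],3),np.round(f["rotation"],3).tolist())
pickle.dump(d,open("d.pkl","wb")); print(s)
E
```

```text
pics
scene 49.38722176716865 257.7027959367688 187.69814393429425 [-0.04  -1.021  1.012] [-0.402, 0.866, -0.27, 0.125]
top 44.20840149201149 255.3276309851931 194.97845157124902 [ 0.452 -0.085  1.313] [-0.024, 0.713, -0.7, 0.035]
{'time': 0.05, 'joint_pos': array([-1.27404891e+00,  5.33842470e-02,  1.61428996e+00,  2.15332474e-05,
        1.47602463e+00, -1.18991363e-01]), 'joint_vel': array([-1.59094428e-03,  3.27371139e-04, -1.70100513e-03, -8.07548267e-05,
       -6.57902289e-04,  1.15467887e-03]), 'joint_efforts': array([-1.82798926e-04, -3.95179904e+01, -3.71658397e+01, -1.31664310e-04,
        3.99313081e-03, -2.16337774e-06]), 'tool_pos': array([ 0.25224218, -0.5711521 ,  0.23004847]), 'tool_rot': array([-1.04988441e-03,  9.78472511e-01,  2.06374502e-01, -8.27984331e-05]), 'contact_force': array([ 0.13287566, -0.57031781, -0.95066001]), 'ft_torque': array([ 0.00363191, -0.04567731, -0.058707  ]), 'grasp_force': 0.0, 'gripper_width': 1.0011957134452978}
```

```bash
sed -i 's/np.array(f\["rotation"\])/Rq(f["rotation"])/g' h.py; python3 -c "
import cv2
for n in ['scene','top']: cv2.imwrite(f'pics/{n}0b.png',cv2.resize(cv2.imread(f'pics/{n}0.png'),(800,600),interpolation=2))"
```

```text
(no output)
```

View pics/top0b.png

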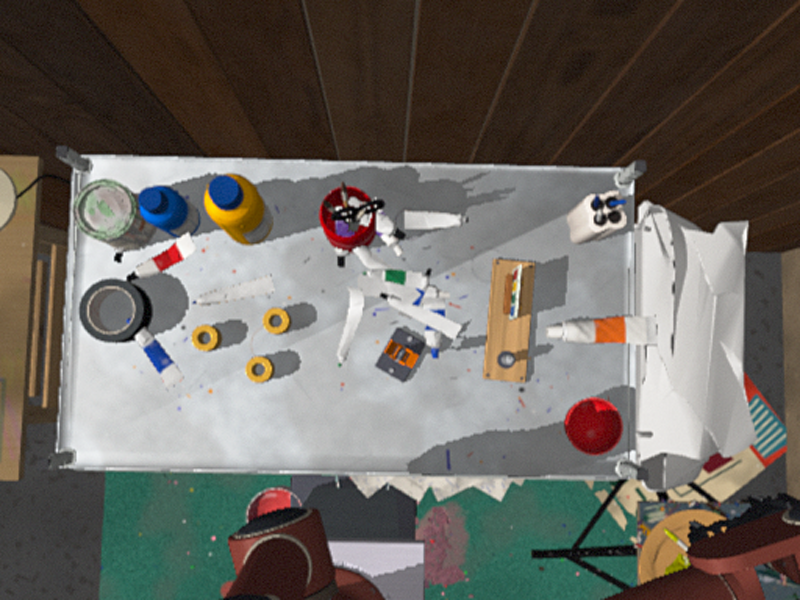

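View pics/scene0b.png

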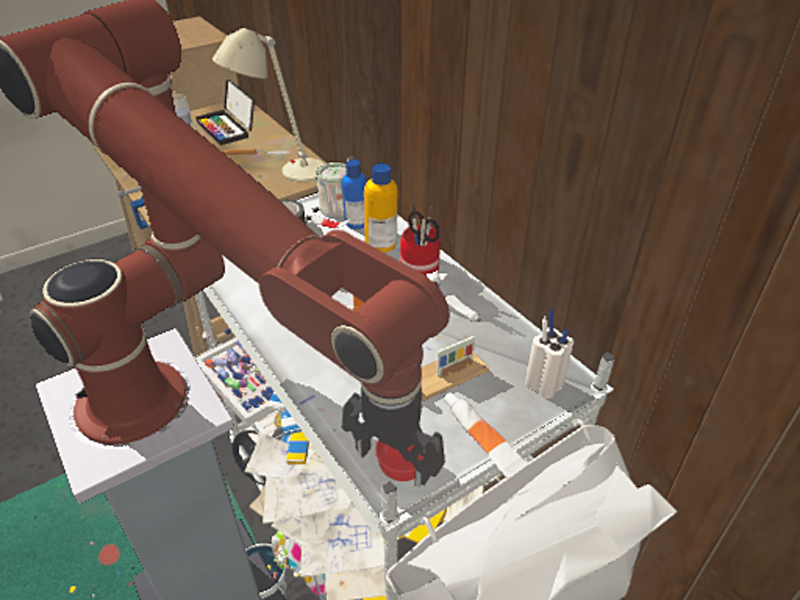

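The top view (800x600 scale) shows three brass rings at (205,337), (277,320) and (259,369). The rack with the clip is at (400,352), and the stand plate runs (515,260)–(508,380), with the card at (517,290) and the post at (507,358). Now I'll measure them.

```bash
python3 - <<'E'
from h import *
import pickle
d=pickle.load(open("d.pkl","rb")); f=d["top"]; im=f["image"]; hsv=cv2.cvtColor(im,cv2.COLOR_BGR2HSV)
m=cv2.inRange(hsv,(15,120,80),(32,255,255)); m[:180]=0; m[:,:100]=0;m[:,220:]=0
cs,_=cv2.findContours(m,cv2.RETR_EXTERNAL,cv2.CHAIN_APPROX_NONE)
for c in cs:
    if cv2.contourArea(c)<80: continue
    (x,y),r=cv2.minEnclosingCircle(c); p=onz(f,x,y,.018); pr=[onz(f,x+r,y,.018),onz(f,x-r,y,.018)]
    print("ring",x,y,r,p.round(4),"R",np.hypot(*p[:2]).round(3),"dia",np.linalg.norm(pr[0]-pr[1]).round(4))
# clip orange
m=cv2.inRange(hsv,(5,150,120),(18,255,255)); m[:200]=0;m[:,:230]=0;m[:,290:]=0;m[250:]=0
c=max(cv2.findContours(m,0,2)[0],key=cv2.contourArea); print("clip",cv2.minAreaRect(c),cv2.contourArea(c))
(x,y),_,_=cv2.minAreaRect(c); print(onz(f,x,y,.1))
# stand wood
m=cv2.inRange(hsv,(8,60,90),(25,200,255)); m[:150]=0;m[:,:300]=0;m[:,350:]=0;m[260:]=0
c=max(cv2.findContours(m,0,2)[0],key=cv2.contourArea); r=cv2.minAreaRect(c); print("stand",r)
P=np.array([onz(f,*q,.012)[:2] for q in cv2.boxPoints(r)]); print(P.round(4),[np.linalg.norm(P[i]-P[i-1]).round(4) for i in range(4)])
# crops
a=im[195:265,110:310]; cv2.imwrite("pics/cropA.png",cv2.resize(im[190:255,115:205],(800,578),interpolation=2))
cv2.imwrite("pics/cropB.png",cv2.resize(im[155:260,230:350],(686,600),interpolation=2))
E
```

```text
ring 165.58824157714844 236.0 8.646352767944336 [0.4455 0.1374 0.018 ] R 0.466 dia 0.0469
ring 131.0 215.60000610351562 8.411998748779297 [0.4992 0.2334 0.018 ] R 0.551 dia 0.0457
ring 176.58824157714844 205.0 8.646352767944336 [0.5306 0.1103 0.018 ] R 0.542 dia 0.0472
clip ((261.20001220703125, 229.1000213623047), (9.391485214233398, 10.733125686645508), 26.56505012512207) 60.0
[ 0.46817798 -0.12017082  0.1       ]
stand ((325.81195068359375, 204.82083129882812), (29.53443717956543, 77.627685546875), 3.814074993133545)
[[ 0.4349 -0.2532]
 [ 0.6497 -0.2656]
 [ 0.646  -0.3478]
 [ 0.4311 -0.3343]] [np.float64(0.0812), np.float64(0.2152), np.float64(0.0824), np.float64(0.2153)]
```

View pics/cropB.png

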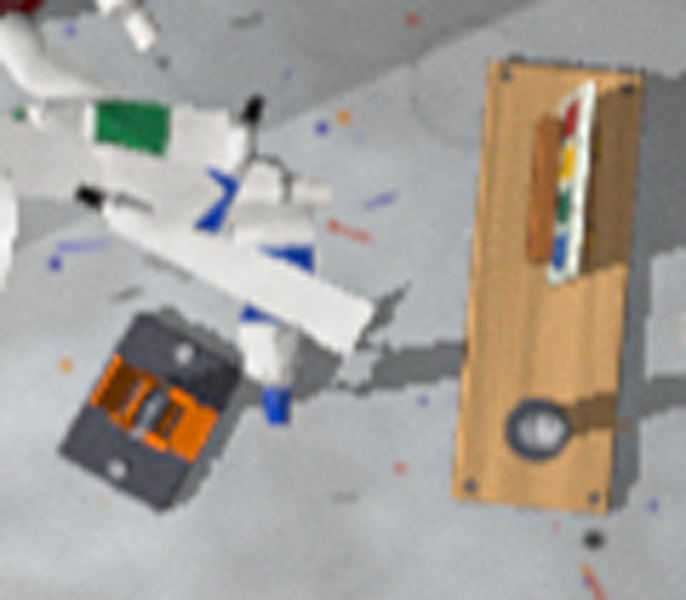

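View pics/cropA.png

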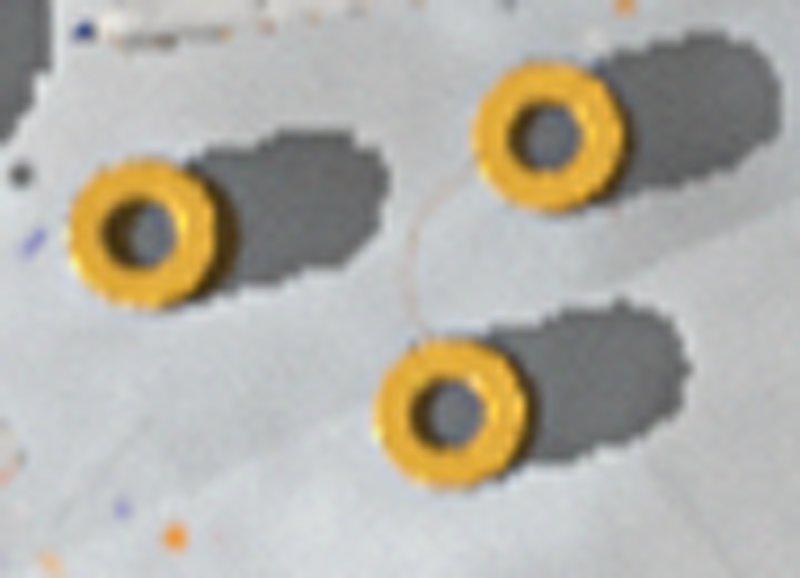

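Candidates (top-camera pixels, 512x384): (166,236), (131,216) and (177,205), lying 0.466, 0.551 and 0.542 m from the base. All three have the right 46 mm diameter, and the crop shows three identical rings. The ring at (166,236) is nearest, so I take that one. The stand crop shows the post at the near end and the clip's orange handles splayed across the rack's short side.

```bash
cat >> h.py <<'E'
def yaw(s): 
    x=Rq(s["tool_rot"])[:,0]; return np.arctan2(x[1],x[0])
def plan(goal,th=None):
    s=manip.state(); t=yaw(s); p=np.array(s["tool_pos"])
    if th is not None: print("spin",round(-(th-t),4))
    else: th=t
    d=np.array(goal)-p; c,sn=np.cos(th),np.sin(th)
    print("pos",p.round(4),"yaw",round(t,4),"t",s["time"],"shift mm in goal axes",(1000*np.array([c*d[0]+sn*d[1],sn*d[0]-c*d[1],-d[2]])).round(1))
E
python3 -c "
from h import *
plan([.4455,.1374,.20],-.058)"
```

```text
spin 0.4738
pos [ 0.2523 -0.5712  0.2302] yaw 0.4158 t 0.1 shift mm in goal axes [ 151.8 -718.6   30.2]
```

Call:
{"api": "move_arm", "payload": {
  "increments": [0, 0, -15, 0.12, 1, 0, 0, -15, 0.12, 1, 0, 0, -15, 0.12, 1, 0, 0, -15, 0.114, 1]
}}

```text
time: 0.43
tool_pos: [0.2524, -0.5714, 0.2911]
tool_rot: [-0.001, 0.999, -0.032, -0.0]
contact_force: [0.2, 0.0, 0.2]
gripper_width: 0.997
grasp_force: 0.0
```

Call:
{"api": "move_arm", "payload": {
  "increments": [7.6, -35.9, 0, 0, 1, 7.6, -35.9, 0, 0, 1, 7.6, -35.9, 0, 0, 1, 7.6, -35.9, 0, 0, 1, 7.6, -35.9, 0, 0, 1, 7.6, -35.9, 0, 0, 1, 7.6, -35.9, 0, 0, 1, 7.6, -35.9, 0, 0, 1]
}}

```text
time: 1.1
tool_pos: [0.3297, -0.2867, 0.2907]
tool_rot: [-0.0, 1.0, -0.029, -0.0]
contact_force: [0.0, -0.6, 0.4]
gripper_width: 1.003
grasp_force: 0.0
```

Call:
{"api": "move_arm", "payload": {
  "increments": [7.6, -35.9, 0, 0, 1, 7.6, -35.9, 0, 0, 1, 7.6, -35.9, 0, 0, 1, 7.6, -35.9, 0, 0, 1, 7.6, -35.9, 15, 0, 1, 7.6, -35.9, 15, 0, 1, 7.6, -35.9, 15, 0, 1, 7.6, -35.9, 15, 0, 1]
}}

```text
time: 1.77
tool_pos: [0.4071, -0.0035, 0.2305]
tool_rot: [0.0, 1.0, -0.029, 0.0]
contact_force: [0.6, 0.0, 0.1]
gripper_width: 1.0
grasp_force: 0.0
```

Call:
{"api": "move_arm", "payload": {
  "increments": [7.6, -35.9, 15, 0, 1, 7.6, -35.9, 15, 0, 1, 7.6, -35.9, 15, 0, 1, 7.6, -35.9, 15, 0, 1, 0, 0, 0, 0, 1]
}}

```text
time: 2.18
tool_pos: [0.444, 0.1407, 0.167]
tool_rot: [-0.001, 1.0, -0.026, -0.004]
contact_force: [0.2, -1.4, -1.1]
gripper_width: 0.999
grasp_force: 0.0
```

```bash
python3 - <<'E'
from h import *
import pickle
s,f=grab("wrist"); pickle.dump((s,f),open("w1.pkl","wb")); cv2.imwrite("pics/w1.png",f["image"])
plan([.4455,.1374,.10],-.058); print(f["fov_y"],f["cx"],f["cy"],np.round(f["T_tool_cam"],3))
for z in (0,.036):print(proj(f,[.4455,.1374,z],s))
hsv=cv2.cvtColor(f["image"],cv2.COLOR_BGR2HSV)
m=cv2.inRange(hsv,(15,120,80),(32,255,255))
for c in cv2.findContours(m,0,1)[0]:
    if cv2.contourArea(c)>150: print(cv2.contourArea(c),cv2.boundingRect(c))
E
```

```text
spin 0.005
pos [0.4442 0.1385 0.1684] yaw -0.053 t 2.2333 shift mm in goal axes [ 1.3  1.  68.4]
65.70646984690485 252.77724628772947 195.46294480618343 [[ 0.    -0.95  -0.314  0.08 ]
 [ 1.     0.     0.    -0.001]
 [-0.    -0.314  0.95  -0.142]
 [ 0.     0.     0.     1.   ]]
(np.float64(256.47837858214126), np.float64(173.8721295010571))
(np.float64(256.89864552596697), np.float64(183.3324510884984))
1626.5 (238, 157, 47, 49)
1521.5 (138, 113, 45, 46)
1787.5 (261, 70, 50, 48)
```

View pics/w1.png

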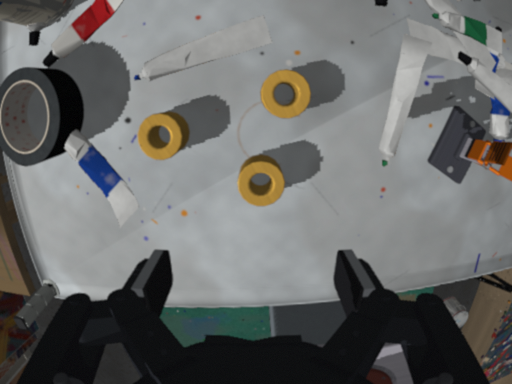

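The wrist view shows the three rings at (261,183), (163,136) and (285,94). The target is (261,183), which the tool is already over. I'll descend partway and re-measure once settled.

Call:
{"api": "move_arm", "payload": {
  "increments": [0, 0, 10, 0, 1, 0, 0, 10, 0, 1, 0, 0, 10, 0, 1, 0, 0, 0, 0, 1, 0, 0, 0, 0, 1]
}}

```text
time: 2.65
tool_pos: [0.4453, 0.1352, 0.1403]
tool_rot: [0.0, 1.0, -0.03, -0.001]
contact_force: [0.4, -0.4, 0.5]
gripper_width: 0.997
grasp_force: 0.0
```

```bash
cat >> h.py <<'E'
def ringfit(f,s,px,ztop):
    "circle through the camera-side half of the top rim, on plane ztop"
    hsv=cv2.cvtColor(f["image"],cv2.COLOR_BGR2HSV)
    m=cv2.inRange(hsv,(15,120,80),(32,255,255))
    c=min((c for c in cv2.findContours(m,0,1)[0] if cv2.contourArea(c)>150),key=lambda c:np.hypot(*(cv2.minEnclosingCircle(c)[0]-np.array(px))))
    q=c[:,0,:].astype(float); ctr=(q.min(0)+q.max(0))/2; 
    q=q[q[:,1]>ctr[1]]
    P=np.array([onz(f,u,v,ztop,s)[:2] for u,v in q])
    A=np.c_[2*P,np.ones(len(P))]; x=np.linalg.lstsq(A,(P**2).sum(1),rcond=None)[0]
    return x[:2],np.sqrt(x[2]+x[0]**2+x[1]**2)
E
python3 - <<'E'
from h import *
for i in range(2):
    s,f=grab("wrist"); print(s["tool_pos"].round(4),proj(f,[.4455,.1374,.036],s))
    print(ringfit(f,s,proj(f,[.4455,.1374,.036],s),.036))
cv2.imwrite("pics/w2.png",f["image"]); plan([.4455,.1374,.10],-.058)
f=manip.grab_frame("top"); cv2.imwrite("pics/t2.png",f["image"])
E
```

```text
[0.4453 0.1352 0.1403] (np.float64(250.86617389628603), np.float64(194.43146394784938))
(array([0.44540737, 0.13412339]), np.float64(0.021605430247705903))
[0.4459 0.1354 0.1412] (np.float64(251.2093582036454), np.float64(194.88995737138504))
(array([0.44538922, 0.13416491]), np.float64(0.021674552816779033))
spin -0.0015
pos [0.4462 0.1356 0.1417] yaw -0.0595 t 2.75 shift mm in goal axes [-0.8 -1.7 41.7]
```

Call:
{"api": "move_arm", "payload": {
  "increments": [-0.8, 1.2, 20, 0, 1, 0, 0, 20, 0, 1, 0, 0, 20, 0, 1, 0, 0, 20, 0, 1, 0, 0, 20, 0, 1, 0, 0, 20, 0, 1, 0, 0, 12, 0, 1, 0, 0, 5, 0, 1]
}}

```text
time: 3.47
tool_pos: [0.444, 0.1347, 0.0027]
tool_rot: [0.0, 1.0, -0.029, -0.001]
contact_force: [-0.5, -0.3, -0.4]
gripper_width: 1.0
grasp_force: 0.0
```

Call:
{"api": "move_arm", "payload": {
  "increments": [0, 0, 0, 0, 0.6, 0, 0, 0, 0, 0.3, 0, 0, 0, 0, 0, 0, 0, 0, 0, 0, 0, 0, 0, 0, 0, 0, 0, 0, 0, 0]
}}

```text
time: 3.97
tool_pos: [0.4467, 0.1352, 0.0062]
tool_rot: [-0.0, 1.0, -0.029, 0.002]
contact_force: [-0.5, 0.9, 5.5]
gripper_width: 0.517
grasp_force: 61.3
```

Call:
{"api": "move_arm", "payload": {
  "increments": [0, 0, -8, 0, 0, 0, 0, -16, 0, 0, 0, 0, -32, 0, 0, 0, 0, -36, 0, 0, 0, 0, -36, 0, 0, 0, 0, -32, 0, 0, 0, 0, -20, 0, 0, 0, 0, -10, 0, 0]
}}

```text
time: 4.63
tool_pos: [0.4465, 0.1353, 0.1987]
tool_rot: [-0.001, 1.0, -0.029, 0.003]
contact_force: [-0.7, -0.5, -2.3]
gripper_width: 0.517
grasp_force: 61.6
```

```bash
python3 -c "
from h import *
plan([.40,-.296,.20],-.058)"
```

```text
spin -0.0001
pos [0.4465 0.1353 0.1987] yaw -0.0581 t 4.6333 shift mm in goal axes [-21.4 433.3  -1.3]
```

Call:
{"api": "move_arm", "payload": {
  "increments": [-1.5, 10, 0, 0, 0, -1.5, 20, 0, 0, 0, -1.5, 32, 0, 0, 0, -1.5, 35, 0, 0, 0, -1.5, 35, 0, 0, 0, -1.5, 35, 0, 0, 0, -1.5, 35, 0, 0, 0, -1.5, 35, 0, 0, 0]
}}

```text
time: 5.3
tool_pos: [0.4171, -0.1023, 0.1915]
tool_rot: [-0.001, 1.0, -0.029, -0.002]
contact_force: [0.5, 0.4, -0.8]
gripper_width: 0.52
grasp_force: 61.6
```

Call:
{"api": "move_arm", "payload": {
  "increments": [-1.5, 35, 0, 0, 0, -1.5, 35, 0, 0, 0, -1.5, 35, 0, 0, 0, -1.5, 35, 0, 0, 0, -1.5, 32, 0, 0, 0, -1.5, 16, 0, 0, 0, 0, 8, 0, 0, 0, 0, 0, 0, 0, 0]
}}

```text
time: 5.97
tool_pos: [0.3974, -0.2966, 0.192]
tool_rot: [-0.001, 1.0, -0.03, -0.002]
contact_force: [-0.1, 0.2, -2.0]
gripper_width: 0.512
grasp_force: 61.7
```

Call:
{"api": "move_arm", "payload": {
  "increments": [0, 0, 0, 0, 0, 0, 0, 0, 0, 0]
}}

```text
time: 6.13
tool_pos: [0.3987, -0.2946, 0.1933]
tool_rot: [-0.001, 1.0, -0.029, -0.001]
contact_force: [0.7, -0.0, -1.5]
gripper_width: 0.514
grasp_force: 61.7
```

```bash
python3 - <<'E'
from h import *
import pickle
s,f=grab("wrist"); pickle.dump((s,f),open("w3.pkl","wb")); im=f["image"]; cv2.imwrite("pics/w3.png",cv2.resize(im,(800,600),interpolation=2))
plan([.47,-.296,.20],-.058)
print("post top",proj(f,[.47,-.296,.067],s),"foot",proj(f,[.47,-.296,.012],s))
E
```

```text
spin 0.0013
pos [ 0.3989 -0.2946  0.1937] yaw -0.0567 t 6.1833 shift mm in goal axes [71.1 -2.8 -6.3]
post top (np.float64(250.63503760430356), np.float64(110.70429732347844)) foot (np.float64(251.07633728977072), np.float64(108.93511619028052))
```

View pics/w3.png

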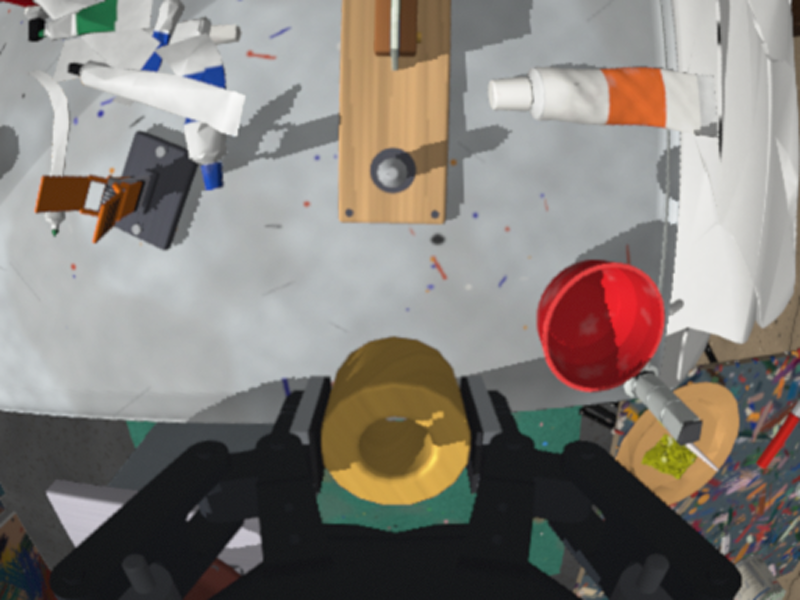

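The held ring sits at (395,430). The post is at (392,169), the plate spans (340–450, 0–222), the card is edge-on at (395,35), and the clip on its rack is around (110,200), all in 800-scale pixels. The predicted post pixel agrees with this within 2 px. I'll measure both the post and the held ring here.

```bash
python3 - <<'E'
from h import *
import pickle
s,f=pickle.load(open("w3.pkl","rb")); im=f["image"]; hsv=cv2.cvtColor(im,cv2.COLOR_BGR2HSV)
m=cv2.inRange(hsv,(0,0,0),(180,75,255)); r=np.zeros_like(m); r[88:135,228:275]=255; m&=r
c=max(cv2.findContours(m,0,1)[0],key=cv2.contourArea); print(cv2.boundingRect(c),cv2.minEnclosingCircle(c),cv2.contourArea(c))
(u,v),rr=cv2.minEnclosingCircle(c)
for z in (.012,.058,.067): p=onz(f,u,v,z,s); print(z,p.round(4), np.linalg.norm(onz(f,u+rr,v,z,s)-onz(f,u-rr,v,z,s)).round(4))
# plate edges at z .012
w=cv2.inRange(hsv,(8,70,70),(25,255,255)); w[:, :200]=0; w[:,300:]=0; w[150:]=0
for row in (90,135,60):
    x=np.flatnonzero(w[row]); 
    if len(x): print(row,x.min(),x.max(),onz(f,x.min()-.5,row,.012,s).round(4),onz(f,x.max()+.5,row,.012,s).round(4))
# held ring
zt=s["tool_pos"][2]+.030
m=cv2.inRange(hsv,(15,100,60),(32,255,255)); m[:210]=0; m[330:]=0
c=max(cv2.findContours(m,0,1)[0],key=cv2.contourArea); print(cv2.boundingRect(c))
q=c[:,0,:].astype(float); q=q[(q[:,1]>285)]
P=np.array([onz(f,a,b,zt,s)[:2] for a,b in q]); x=np.linalg.lstsq(np.c_[2*P,np.ones(len(P))],(P**2).sum(1),rcond=None)[0]
R=Rq(s["tool_rot"]); print("ring ctr",x[:2],"rad",np.sqrt(x[2]+x[0]**2+x[1]**2),"in tool",(R.T@(np.r_[x[:2],zt]-s["tool_pos"])).round(4))
cv2.imwrite("pics/w3c.png",cv2.resize(im[60:330,190:320],None,fx=2,fy=2))
E
```

```text
(237, 95, 29, 29) ((251.08995056152344, 108.53556823730469), 14.630918502807617) 627.5
0.012 [ 0.4704 -0.296   0.012 ] 0.0314
0.058 [ 0.4717 -0.2964  0.058 ] 0.0269
0.067 [ 0.4719 -0.2965  0.067 ] 0.026
90 217 286 [ 0.4932 -0.2603  0.012 ] [ 0.4889 -0.335   0.012 ]
135 217 284 [ 0.444  -0.2567  0.012 ] [ 0.4398 -0.3307  0.012 ]
60 217 286 [ 0.5261 -0.2624  0.012 ] [ 0.5218 -0.3367  0.012 ]
(205, 216, 96, 107)
ring ctr [ 0.39807828 -0.29402207] rad 0.021925121446445255 in tool [-0.0007 -0.0006 -0.03  ]
```

```bash
python3 -c "
from h import *
plan([.4714,-.2965,.095],-.062)"
```

```text
spin 0.0053
pos [ 0.3989 -0.2946  0.1937] yaw -0.0567 t 6.1833 shift mm in goal axes [72.5 -2.6 98.7]
```

Call:
{"api": "move_arm", "payload": {
  "increments": [10, -0.6, 4, 0.005, 0, 20, -0.7, 10, 0, 0, 22, -0.7, 18, 0, 0, 14, -0.6, 24, 0, 0, 6.5, 0, 24, 0, 0, 0, 0, 13, 0, 0, 0, 0, 6, 0, 0, 0, 0, 0, 0, 0]
}}

```text
time: 6.85
tool_pos: [0.4705, -0.2965, 0.0934]
tool_rot: [-0.001, 1.0, -0.031, -0.002]
contact_force: [-0.3, 0.5, -1.5]
gripper_width: 0.513
grasp_force: 61.7
```

Call:
{"api": "move_arm", "payload": {
  "increments": [0, 0, 0, 0, 0, 0, 0, 0, 0, 0, 0, 0, 0, 0, 0]
}}

```text
time: 7.1
tool_pos: [0.4721, -0.2987, 0.0973]
tool_rot: [0.001, 0.999, -0.032, 0.001]
contact_force: [0.5, -0.0, -1.1]
gripper_width: 0.51
grasp_force: 61.7
```

```bash
python3 - <<'E'
from h import *
plan([.4714,-.2965,.080],-.062)
s,f=grab("wrist"); im=f["image"]; print(proj(f,[.4704,-.296,.067],s))
t=manip.grab_frame("top"); u,v=map(int,proj(t,[.4704,-.296,.067]))
cv2.imwrite("pics/mix.png",np.hstack([cv2.resize(im[190:340,180:330],(400,400),interpolation=2),cv2.resize(t["image"][v-30:v+30,u-30:u+30],(400,400),interpolation=2)]))
E
```

```text
spin -0.0017
pos [ 0.4721 -0.2987  0.0973] yaw -0.0637 t 7.1 shift mm in goal axes [-0.9 -2.2 17.3]
(np.float64(249.5036825566857), np.float64(233.59644930233327))
```

View pics/mix.png

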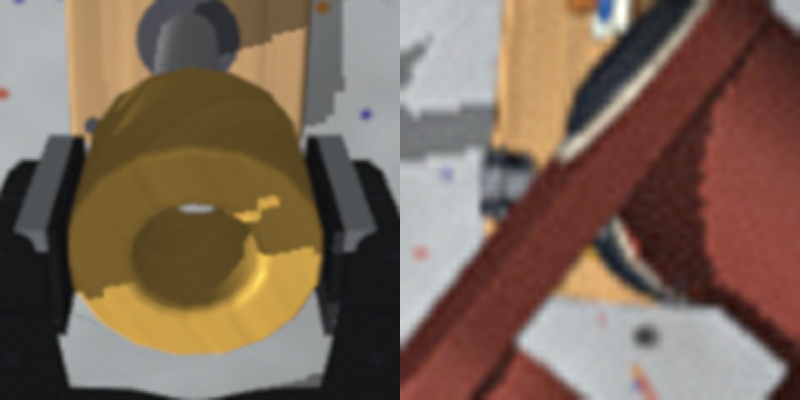

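The crop shows the post (axis at crop x≈188) slightly left of the held ring's axis (x≈195), which means about 2 mm toward +y. The measured pose says the same, so I'll correct that and lower.

Call:
{"api": "move_arm", "payload": {
  "increments": [-0.9, -2.2, 0, 0, 0, 0, 0, 5, 0, 0, 0, 0, 5, 0, 0, 0, 0, 0, 0, 0, 0, 0, 0, 0, 0]
}}

```text
time: 7.62
tool_pos: [0.4702, -0.2952, 0.0844]
tool_rot: [-0.001, 1.0, -0.032, -0.001]
contact_force: [-0.9, 0.3, -1.4]
gripper_width: 0.516
grasp_force: 61.7
```

```bash
python3 - <<'E'
from h import *
plan([.4714,-.2965,.080],-.062)
s,f=grab("wrist"); im=f["image"]; hsv=cv2.cvtColor(im,cv2.COLOR_BGR2HSV)
m=cv2.inRange(hsv,(15,100,60),(32,255,255)); m[:180]=0; m[345:]=0; m[:,:150]=0;m[:,350:]=0
c=max(cv2.findContours(m,0,1)[0],key=cv2.contourArea); x,y,w,h=cv2.boundingRect(c);print("ring",x,y,w,h,"centre u",x+w/2)
g=hsv[max(0,y-14):y-1:4,200:300]; 
m=cv2.inRange(hsv,(0,0,0),(180,75,255))
G=cv2.cvtColor(im,cv2.COLOR_BGR2GRAY)
for r in (y-12,y-8,y-4): print(r,G[r,222:282].tolist())
plan([.4714,-.2965,.080],-.062)
E
```

```text
spin -0.0012
pos [ 0.4702 -0.2952  0.0844] yaw -0.0632 t 7.6167 shift mm in goal axes [1.3 1.2 4.4]
ring 205 180 99 143 centre u 254.5
168 [157, 156, 153, 153, 155, 158, 161, 163, 161, 161, 158, 156, 155, 157, 161, 162, 162, 160, 154, 150, 147, 147, 147, 146, 147, 148, 150, 151, 155, 161, 165, 167, 166, 164, 164, 165, 164, 164, 165, 167, 169, 171, 171, 168, 166, 167, 168, 171, 173, 174, 174, 175, 172, 168, 165, 163, 162, 162, 162, 160]
172 [157, 156, 154, 153, 154, 158, 161, 162, 163, 161, 159, 156, 156, 157, 160, 162, 162, 160, 154, 150, 148, 147, 147, 146, 146, 147, 149, 152, 155, 161, 166, 166, 165, 165, 165, 164, 164, 162, 164, 166, 169, 170, 170, 168, 166, 167, 169, 171, 173, 174, 174, 174, 172, 168, 165, 163, 162, 162, 162, 161]
176 [158, 157, 156, 154, 156, 159, 162, 164, 164, 162, 159, 157, 156, 157, 160, 162, 162, 160, 155, 150, 148, 148, 146, 145, 146, 148, 150, 151, 155, 162, 167, 166, 165, 164, 164, 164, 163, 162, 164, 167, 169, 171, 169, 167, 165, 167, 168, 171, 173, 174, 175, 173, 170, 167, 165, 163, 162, 162, 162, 161]
spin -0.0012
pos [ 0.4704 -0.2955  0.0848] yaw -0.0632 t 7.6667 shift mm in goal axes [1.  1.  4.8]
```

Call:
{"api": "move_arm", "payload": {
  "increments": [0.8, 0.7, 3, 0, 0, 0, 0, 5, 0, 0, 0, 0, 5, 0, 0, 0, 0, 3, 0, 0, 0, 0, 0, 0, 0, 0, 0, 0, 0, 0]
}}

```text
time: 8.17
tool_pos: [0.4712, -0.2962, 0.0688]
tool_rot: [-0.0, 1.0, -0.032, -0.0]
contact_force: [-0.1, -0.6, -1.5]
gripper_width: 0.513
grasp_force: 61.7
```

```bash
python3 - <<'E'
from h import *
for i in range(3):
    plan([.4714,-.2965,.080],-.062); s,f=grab("wrist"); print(s["contact_force"].round(1),s["ft_torque"].round(2))
cv2.imwrite("pics/r5.png",cv2.resize(f["image"][170:340,170:340],(600,600),interpolation=2))
E
```

```text
spin -0.0012
pos [ 0.4712 -0.2962  0.0688] yaw -0.0632 t 8.1667 shift mm in goal axes [  0.2   0.3 -11.2]
[-0.1 -0.6 -1.5] [-0.05  0.   -0.02]
spin -0.0012
pos [ 0.4714 -0.2964  0.0692] yaw -0.0632 t 8.2167 shift mm in goal axes [ -0.    0.1 -10.8]
[-0.6  0.  -1.7] [0.05 0.05 0.01]
spin -0.0012
pos [ 0.4716 -0.2965  0.0694] yaw -0.0632 t 8.2667 shift mm in goal axes [ -0.2   0.  -10.6]
[-0.2 -0.4 -1.9] [0.04 0.01 0.  ]
```

View pics/r5.png

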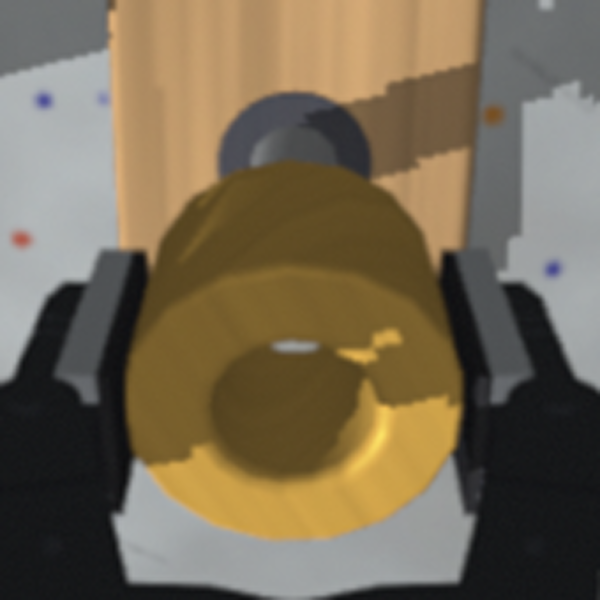

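The crop shows the ring axis at x≈295 and the post axis also at ≈295, so they are aligned. I'll descend gently.

Call:
{"api": "move_arm", "payload": {
  "increments": [0, 0, 4, 0, 0, 0, 0, 4, 0, 0, 0, 0, 4, 0, 0, 0, 0, 4, 0, 0, 0, 0, 0, 0, 0, 0, 0, 0, 0, 0]
}}

```text
time: 8.82
tool_pos: [0.4712, -0.2962, 0.0528]
tool_rot: [-0.0, 1.0, -0.032, -0.0]
contact_force: [0.7, 0.1, -2.4]
gripper_width: 0.514
grasp_force: 61.7
```

Call:
{"api": "move_arm", "payload": {
  "increments": [0, 0, 7, 0, 0, 0, 0, 7, 0, 0, 0, 0, 7, 0, 0, 0, 0, 6, 0, 0, 0, 0, 4, 0, 0, 0, 0, 0, 0, 0, 0, 0, 0, 0, 0]
}}

```text
time: 9.4
tool_pos: [0.4712, -0.2962, 0.0219]
tool_rot: [-0.0, 1.0, -0.032, -0.0]
contact_force: [-0.3, 0.5, -2.7]
gripper_width: 0.517
grasp_force: 61.7
```

Call:
{"api": "move_arm", "payload": {
  "increments": [0, 0, 2, 0, 0, 0, 0, 1.5, 0, 0, 0, 0, 0, 0, 0, 0, 0, 0, 0, 0]
}}

```text
time: 9.73
tool_pos: [0.4714, -0.2963, 0.0188]
tool_rot: [-0.0, 1.0, -0.032, -0.0]
contact_force: [0.4, -0.4, -2.2]
gripper_width: 0.514
grasp_force: 61.7
```

Call:
{"api": "move_arm", "payload": {
  "increments": [0, 0, 1, 0, 0, 0, 0, 0, 0, 0, 0, 0, 0, 0, 0]
}}

```text
time: 9.98
tool_pos: [0.4716, -0.2966, 0.0183]
tool_rot: [0.0, 1.0, -0.032, 0.0]
contact_force: [-1.7, 1.0, 2.2]
gripper_width: 0.516
grasp_force: 62.0
```

Call:
{"api": "move_arm", "payload": {
  "increments": [0, 0, 1, 0, 0, 0, 0, 0, 0, 0, 0, 0, 0, 0, 0]
}}

```text
time: 10.23
tool_pos: [0.4716, -0.2966, 0.0183]
tool_rot: [-0.0, 1.0, -0.032, -0.0]
contact_force: [-3.9, 2.7, 9.2]
gripper_width: 0.516
grasp_force: 62.7
```

It's seated. I'll release and rise.

Call:
{"api": "move_arm", "payload": {
  "increments": [0, 0, -1.5, 0, 0, 0, 0, 0, 0, 0.7, 0, 0, 0, 0, 1, 0, 0, 0, 0, 1, 0, 0, 0, 0, 1, 0, 0, 0, 0, 1]
}}

```text
time: 10.73
tool_pos: [0.4715, -0.2964, 0.0182]
tool_rot: [-0.0, 1.0, -0.032, 0.0]
contact_force: [0.7, -0.5, -0.5]
gripper_width: 1.001
grasp_force: 0.0
```

Call:
{"api": "move_arm", "payload": {
  "increments": [0, 0, -5, 0, 1, 0, 0, -15, 0, 1, 0, 0, -30, 0, 1, 0, 0, -36, 0, 1, 0, 0, -40, 0, 1, 0, 0, -40, 0, 1, 0, 0, -25, 0, 1, 0, 0, 0, 0, 1]
}}

```text
time: 11.4
tool_pos: [0.4745, -0.2989, 0.2183]
tool_rot: [0.004, 0.999, -0.032, 0.006]
contact_force: [0.2, -0.4, 0.8]
gripper_width: 1.002
grasp_force: 0.0
```

```bash
python3 - <<'E'
from h import *
import pickle
plan([.39,-.19,.25],-.46)
# top-cam rack estimate from the start
d=pickle.load(open("d.pkl","rb")); f=d["top"]; im=f["image"]
print("rack c",onz(f,256.9,226.7,.012))
C=[(145,312),(240,365),(168,510),(62,452)]
print(np.array([onz(f,230+x/5.717,155+y/5.714,.012)[:2] for x,y in C]).round(4))
E
```

```text
spin 0.397
pos [ 0.4745 -0.2989  0.2183] yaw -0.063 t 11.4 shift mm in goal axes [-124.   -60.   -31.7]
rack c [ 0.47566828 -0.11075898  0.012     ]
[[ 0.5226 -0.1056]
 [ 0.4979 -0.1519]
 [ 0.4278 -0.1185]
 [ 0.4546 -0.0671]]
```

Call:
{"api": "move_arm", "payload": {
  "increments": [-9, -16, -5, 0, 1, -11, -32, -9, 0, 1, -11, -34, -9, 0, 1, -11, -34, -9, 0, 1, -11, -34, 0, 0, 1, -11, -34, 0, 0, 1, -7, -22, 0, 0, 1, -4, -10, 0, 0, 1]
}}

```text
time: 12.07
tool_pos: [0.4093, -0.0738, 0.2409]
tool_rot: [-0.0, 1.0, -0.03, -0.0]
contact_force: [-0.4, -0.3, -0.1]
gripper_width: 0.999
grasp_force: 0.0
```

Call:
{"api": "move_arm", "payload": {
  "increments": [0, 0, 0, 0.105, 1, 0, 0, 0, 0.105, 1, 0, 0, 0, 0.105, 1, 0, 0, 0, 0.1, 1, 0, 0, 0, 0, 1, 0, 0, 0, 0, 1, 0, 0, 0, 0, 1]
}}

```text
time: 12.65
tool_pos: [0.4102, -0.0764, 0.241]
tool_rot: [0.0, 0.972, -0.236, -0.0]
contact_force: [-0.8, -0.1, 0.4]
gripper_width: 0.999
grasp_force: 0.0
```

```bash
python3 - <<'E'
from h import *
import pickle
s,f=grab("wrist"); pickle.dump((s,f),open("w6.pkl","wb")); im=f["image"]
plan([.4757,-.1108,.25],-.48)
u,v=map(int,proj(f,[.4757,-.1108,.08],s)); print(u,v)
v0=max(0,v-75); print("origin",u-100,v0)
cv2.imwrite("pics/w6.png",cv2.resize(im[v0:v0+150,u-100:u+100],(800,600),interpolation=2))
E
```

```text
spin 0.0031
pos [ 0.4102 -0.0763  0.2411] yaw -0.4769 t 12.7 shift mm in goal axes [74.   0.3 -8.9]
253 106
origin 153 31
```

View pics/w6.png

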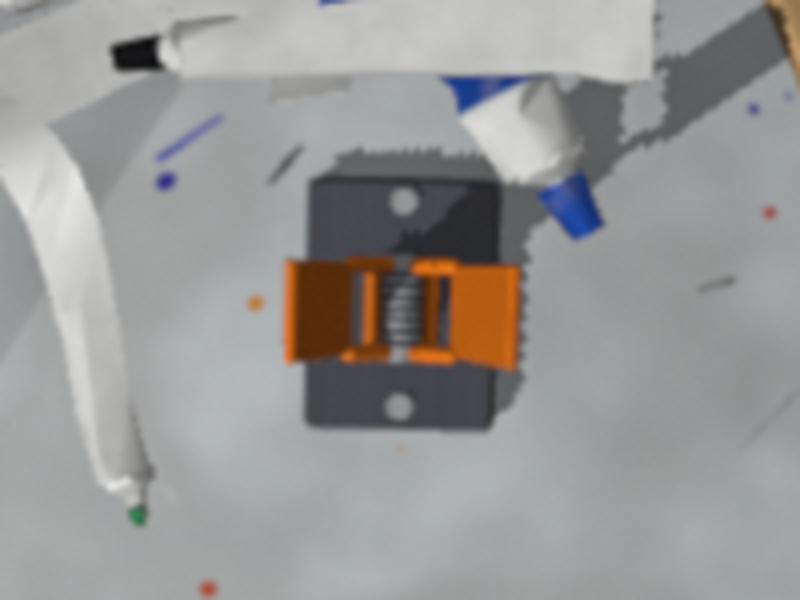

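The crop (4x, origin 153,31) shows the clip with its handle tips at x≈287 and x≈520, spanning rows 262–368. The rack corners are at (310,178), (500,180), (493,430) and (305,427). The residual turn is about 0.025 rad.

```bash
python3 - <<'E'
from h import *
import pickle
s,f=pickle.load(open("w6.pkl","rb"))
P=lambda x,y,z: onz(f,153+x/4,31+y/4,z,s)
a,b=P(288,311,.117),P(520,317,.117); print("clip",((a+b)/2).round(4),"span",np.linalg.norm(a-b).round(4),"wid",np.linalg.norm(P(519,267,.117)-P(516,368,.117)).round(4))
C=[P(310,178,.012),P(500,180,.012),P(493,430,.012),P(305,427,.012)]; print("rack",np.mean(C,0).round(4),[np.linalg.norm(C[i]-C[i-1]).round(4) for i in range(4)])
e=(C[0]+C[1]-C[2]-C[3]); print("rack yaw",np.arctan2(e[1],e[0]).round(4)); e=a-b; print("clip yaw",np.arctan2(-e[0],e[1]).round(4))
E
```

```text
clip [ 0.4743 -0.1101  0.117 ] span 0.0513 wid 0.0227
rack [ 0.4744 -0.1099  0.012 ] [np.float64(0.0781), np.float64(0.0579), np.float64(0.0785), np.float64(0.0588)]
rack yaw -0.4997
clip yaw -0.5018
```

```bash
python3 -c "
from h import *
plan([.4744,-.110,.082],-.50)"
```

```text
spin 0.0231
pos [ 0.4102 -0.0763  0.2411] yaw -0.4769 t 12.7 shift mm in goal axes [ 72.5  -1.2 159.1]
```

Handle tops are at 0.117, so I'll align first at about 0.16 and check the pose.

Call:
{"api": "move_arm", "payload": {
  "increments": [0, 0, 0, 0.023, 1, 10, -0.4, 0, 0, 1, 22, -0.4, 5, 0, 1, 24, -0.4, 15, 0, 1, 12, 0, 20, 0, 1, 4.5, 0, 20, 0, 1, 0, 0, 20, 0, 1, 0, 0, 0, 0, 1]
}}

```text
time: 13.37
tool_pos: [0.4719, -0.1091, 0.1564]
tool_rot: [-0.001, 0.969, -0.248, -0.004]
contact_force: [-0.4, 0.1, -1.4]
gripper_width: 1.0
grasp_force: 0.0
```

Call:
{"api": "move_arm", "payload": {
  "increments": [0, 0, 0, 0, 1, 0, 0, 0, 0, 1, 0, 0, 0, 0, 1]
}}

```text
time: 13.62
tool_pos: [0.4753, -0.1102, 0.1633]
tool_rot: [0.0, 0.969, -0.248, 0.002]
contact_force: [0.6, -0.1, 1.4]
gripper_width: 1.003
grasp_force: 0.0
```

```bash
python3 -c "
from h import *
plan([.4744,-.110,.082],-.50)"
```

```text
spin -0.0011
pos [ 0.4753 -0.1102  0.1633] yaw -0.5011 t 13.6167 shift mm in goal axes [-0.9  0.3 81.3]
```

Call:
{"api": "move_arm", "payload": {
  "increments": [-0.4, 0.2, 12, 0, 1, 0, 0, 16, 0, 1, 0, 0, 18, 0, 1, 0, 0, 15, 0, 1, 0, 0, 10, 0, 1, 0, 0, 8, 0, 1, 0, 0, 0, 0, 1, 0, 0, 0, 0, 1]
}}

```text
time: 14.28
tool_pos: [0.4741, -0.1099, 0.0824]
tool_rot: [-0.0, 0.969, -0.248, 0.0]
contact_force: [-0.7, 0.1, -0.4]
gripper_width: 0.997
grasp_force: 0.0
```

```bash
python3 -c "
from h import *
plan([.4744,-.110,.082],-.50)"
```

```text
spin -0.0012
pos [ 0.4741 -0.1099  0.0824] yaw -0.5012 t 14.2833 shift mm in goal axes [ 0.4 -0.1  0.4]
```

Call:
{"api": "move_arm", "payload": {
  "increments": [0, 0, 0, 0, 0.75, 0, 0, 0, 0, 0.6, 0, 0, 0, 0, 0.5, 0, 0, 0, 0, 0.4, 0, 0, 0, 0, 0.3, 0, 0, 0, 0, 0.2, 0, 0, 0, 0, 0.1, 0, 0, 0, 0, 0]
}}

```text
time: 14.95
tool_pos: [0.4765, -0.1109, 0.086]
tool_rot: [0.0, 0.969, -0.248, 0.003]
contact_force: [-1.5, 0.6, 10.8]
gripper_width: 0.249
grasp_force: 60.4
```

Call:
{"api": "move_arm", "payload": {
  "increments": [0, 0, 0, 0, 0, 0, 0, 0, 0, 0, 0, 0, 0, 0, 0]
}}

```text
time: 15.2
tool_pos: [0.4765, -0.1109, 0.086]
tool_rot: [0.0, 0.969, -0.248, 0.003]
contact_force: [-0.6, -0.1, 10.7]
gripper_width: 0.248
grasp_force: 60.4
```

```bash
python3 - <<'E'
from h import *
s,f=grab("wrist"); cv2.imwrite("pics/w7.png",f["image"][150:384,100:412]); print(s["gripper_width"],s["contact_force"],s["tool_pos"])
E
```

```text
0.24810713655028308 [-0.57989424 -0.06148313 10.73951217] [ 0.47650038 -0.11089205  0.08599643]
```

View pics/w7.png

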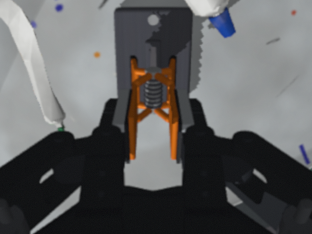

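The view shows both handles parallel between the pads around (155,110), squeezed fully open (opening ≈ 24 mm once the same offset seen on the ring is allowed for). Lifting straight up.

Call:
{"api": "move_arm", "payload": {
  "increments": [0, 0, -4, 0, 0, 0, 0, -6, 0, 0, 0, 0, -8, 0, 0, 0, 0, -12, 0, 0, 0, 0, -25, 0, 0, 0, 0, -35, 0, 0, 0, 0, -28, 0, 0, 0, 0, 0, 0, 0]
}}

```text
time: 15.92
tool_pos: [0.4774, -0.1112, 0.2087]
tool_rot: [0.001, 0.969, -0.248, 0.006]
contact_force: [1.1, -0.6, 0.5]
gripper_width: 0.251
grasp_force: 58.9
```

```bash
python3 - <<'E'
from h import *
s=manip.state(); print(s["gripper_width"],s["grasp_force"],s["contact_force"])
plan([.53,-.30,.2],-.062)
E
```

```text
0.25083356577478255 58.852452635765076 [ 1.14689008 -0.61461542  0.45475329]
spin -0.4391
pos [ 0.4774 -0.1112  0.2087] yaw -0.5011 t 15.9167 shift mm in goal axes [ 64.2 185.2   8.7]
```

Call:
{"api": "move_arm", "payload": {
  "increments": [0, 0, -3, -0.11, 0, 0, 0, -3, -0.11, 0, 0, 0, -3, -0.11, 0, 0, 0, -2, -0.109, 0, 3, 14, 0, 0, 0, 6, 28, 0, 0, 0, 6, 32, 0, 0, 0, 6, 32, 0, 0, 0]
}}

```text
time: 16.58
tool_pos: [0.4884, -0.2178, 0.2118]
tool_rot: [0.0, 1.0, -0.03, 0.0]
contact_force: [0.7, -0.3, -0.2]
gripper_width: 0.251
grasp_force: 58.9
```

Call:
{"api": "move_arm", "payload": {
  "increments": [6, 32, 0, 0, 0, 5, 28, 0, 0, 0, 3, 13, 0, 0, 0, 0, 6, 0, 0, 0, 0, 0, 0, 0, 0, 0, 0, 0, 0, 0, 0, 0, 0, 0, 0]
}}

```text
time: 17.17
tool_pos: [0.4974, -0.2953, 0.2113]
tool_rot: [-0.0, 1.0, -0.03, -0.0]
contact_force: [-0.2, -0.4, -0.3]
gripper_width: 0.251
grasp_force: 58.9
```

```bash
python3 - <<'E'
from h import *
import pickle
plan([.50,-.298,.22],-.062)
s,f=grab("wrist"); pickle.dump((s,f),open("w8.pkl","wb")); im=f["image"]; hsv=cv2.cvtColor(im,cv2.COLOR_BGR2HSV)
for x in (.54,.585,.63): print(proj(f,[x,-.3035-(x-.585)*.065,.08],s))
u,v=proj(f,[.5852,-.3035,.08],s)
# white, unsaturated card edge on wood
for r in range(max(0,int(v)-50),int(v)+60,8):
    print(r,[tuple(int(t) for t in hsv[r,c]) for c in range(int(u)-8,int(u)+10,2)])
E
```

```text
spin 0.001
pos [ 0.4974 -0.2953  0.2113] yaw -0.061 t 17.1667 shift mm in goal axes [ 2.8  2.5 -8.7]
(np.float64(256.3945396828222), np.float64(141.31667111476565))
(np.float64(256.6894750383968), np.float64(92.4542166796038))
(np.float64(256.9216148276504), np.float64(44.02448602432048))
42 [(16, 105, 150), (16, 106, 149), (16, 104, 144), (17, 106, 144), (16, 106, 147), (16, 104, 150), (16, 101, 146), (16, 103, 151), (16, 102, 153)]
50 [(16, 113, 179), (16, 113, 179), (16, 113, 174), (16, 114, 177), (17, 74, 192), (39, 15, 226), (37, 23, 192), (16, 109, 194), (16, 112, 200)]
58 [(17, 111, 179), (17, 111, 177), (17, 111, 174), (17, 112, 177), (11, 76, 192), (42, 15, 228), (36, 19, 185), (17, 104, 115), (17, 112, 118)]
66 [(13, 156, 144), (13, 156, 142), (13, 154, 141), (13, 159, 127), (8, 66, 173), (41, 12, 231), (36, 21, 179), (11, 135, 85), (13, 149, 84)]
74 [(13, 155, 146), (13, 157, 143), (13, 156, 141), (13, 158, 124), (24, 76, 187), (40, 17, 226), (36, 21, 172), (14, 153, 85), (14, 158, 84)]
82 [(13, 155, 146), (13, 156, 142), (13, 156, 141), (13, 159, 119), (26, 55, 204), (36,
[... 510 characters left out ...]
, 154, 146), (13, 155, 143), (13, 112, 116), (39, 14, 232), (40, 21, 220), (19, 42, 115), (14, 159, 85), (13, 151, 86)]
122 [(13, 154, 149), (13, 155, 145), (13, 155, 143), (5, 61, 105), (57, 12, 214), (39, 19, 213), (18, 41, 105), (13, 151, 86), (13, 148, 86)]
130 [(16, 112, 173), (16, 112, 173), (16, 115, 180), (16, 71, 162), (52, 13, 212), (41, 20, 203), (17, 70, 121), (16, 112, 118), (16, 112, 121)]
138 [(16, 111, 173), (17, 112, 173), (17, 113, 180), (17, 92, 191), (33, 22, 222), (41, 20, 201), (17, 98, 187), (16, 114, 202), (16, 111, 199)]
146 [(16, 112, 173), (16, 112, 173), (16, 112, 180), (16, 112, 184), (17, 114, 195), (16, 113, 198), (16, 112, 202), (16, 112, 200), (16, 111, 199)]
```

```bash
cat > card.py <<'E'
from h import *
def card(f,s,u,zt=.08):
    hsv=cv2.cvtColor(f["image"],cv2.COLOR_BGR2HSV); m=((hsv[...,1]<70)&(hsv[...,2]>185)).astype(np.uint8)
    m[:,:int(u)-14]=0; m[:,int(u)+15:]=0; m[160:]=0
    n,l,st,_=cv2.connectedComponentsWithStats(m); k=1+np.argmax(st[1:,4]); print("blob",st[k])
    x,y,w,h,_=st[k]; pts=[]
    for r in range(y+3,y+h-3,2):
        c=np.flatnonzero(l[r]==k); pts.append(np.r_[onz(f,c.mean(),r,zt,s)[:2],len(c)])
    P=np.array(pts); k=np.polyfit(P[:,0],P[:,1],1)
    a,b=onz(f,x+w/2,y-.5,zt,s),onz(f,x+w/2,y+h-.5,zt,s)
    xm=(a[0]+b[0])/2; print("len",np.linalg.norm(a-b).round(4),"mid",round(xm,4),np.polyval(k,xm).round(4),"yaw",np.arctan(k[0]).round(4),"res",np.std(P[:,1]-np.polyval(k,P[:,0])).round(5),"w px",P[:,2].mean())
E
python3 - <<'E'
from card import *
import pickle
s,f=pickle.load(open("w8.pkl","rb")); card(f,s,256)
# clip seen in fingers: orange blob
hsv=cv2.cvtColor(f["image"],cv2.COLOR_BGR2HSV); m=cv2.inRange(hsv,(3,150,60),(16,255,255)); m[:190]=0
m[:,:200]=0;m[:,310:]=0
print(cv2.boundingRect(m), [np.flatnonzero(m[r])[[0,-1]].tolist() if m[r].any() else None for r in range(200,340,12)])
# where should the tips be: TCP frame z +.054, +-y .0125
R=Rq(s["tool_rot"])
for q in [(-.002,.0,.019),(-.002,.0125,.054),(-.002,-.0125,.054),(.010,.0125,.054),(.010,-.0125,.054),(.010,.012,-.032),(.010,-.012,-.032)]: print(q,np.round(proj(f,R@np.array(q)+s["tool_pos"],s),1))
E
```

```text
blob [255  45   6  97 343]
len 0.0899 mid 0.5846 -0.3043 yaw -0.0791 res 0.00015 w px 3.5217391304347827
(228, 208, 51, 102) [None, [231, 274], [232, 274], [233, 273], [231, 274], [229, 277], [228, 277], [229, 277], [229, 276], [229, 275], None, None]
(-0.002, 0.0, 0.019) [253.8 241.7]
(-0.002, 0.0125, 0.054) [271.1 219.2]
(-0.002, -0.0125, 0.054) [236.1 219.2]
(0.01, 0.0125, 0.054) [271.5 203.4]
(0.01, -0.0125, 0.054) [235.8 203.4]
(0.01, 0.012, -0.032) [281.7 270.2]
(0.01, -0.012, -0.032) [226.6 270.3]
```

The card's top edge measures 89.9 mm (true 90), with its middle at (0.5846,-0.3043) and yaw -0.079. That is within 1 mm of the estimate from the post.

```bash
python3 -c "
from h import *
plan([.5876,-.3045,.17],-.079)"
```

```text
spin 0.0183
pos [ 0.4974 -0.2953  0.2114] yaw -0.0607 t 17.2167 shift mm in goal axes [90.6  2.  41.4]
```

Call:
{"api": "move_arm", "payload": {
  "increments": [0, 0, 0, 0.018, 0, 10, 0.5, 0, 0, 0, 22, 0.5, 0, 0, 0, 24, 0.5, 6, 0, 0, 20, 0.5, 10, 0, 0, 10, 0, 12, 0, 0, 4.5, 0, 8, 0, 0, 0, 0, 4, 0, 0]
}}

```text
time: 17.88
tool_pos: [0.5878, -0.305, 0.1692]
tool_rot: [-0.001, 0.999, -0.04, -0.001]
contact_force: [-0.4, 0.7, -0.1]
gripper_width: 0.252
grasp_force: 58.9
```

Call:
{"api": "move_arm", "payload": {
  "increments": [0, 0, 0, 0, 0, 0, 0, 0, 0, 0, 0, 0, 0, 0, 0, 0, 0, 0, 0, 0]
}}

```text
time: 18.22
tool_pos: [0.5874, -0.3063, 0.1725]
tool_rot: [0.0, 0.999, -0.04, 0.001]
contact_force: [-0.3, -0.5, -0.8]
gripper_width: 0.248
grasp_force: 58.9
```

```bash
cat > see.py <<'E'
from h import *
s,f=grab("scene"); im=f["image"]; cv2.imwrite("pics/sc.png",im); R=Rq(s["tool_rot"]); T=s["tool_pos"]
for n,q in dict(piv=(-.003,0,.019),tipR=(-.003,.0125,.054),tipL=(-.003,-.0125,.054),tipRback=(-.013,.0145,.054),tipRfront=(.007,.0145,.054)).items(): print(n,np.round(proj(f,R@np.array(q)+T,s),1))
print("edge",[np.round(proj(f,p),1).tolist() for p in ([.5846,-.3043,.08],[.5397,-.3007,.08],[.6295,-.3079,.08])])
hsv=cv2.cvtColor(im,cv2.COLOR_BGR2HSV); m=cv2.inRange(hsv,(3,150,60),(16,255,255)); u,v=map(int,proj(f,R@np.array((-.003,0,.019))+T)); k=np.zeros_like(m); k[v-40:v+45,u-35:u+35]=255; m&=k
for r in range(v-40,v+45,3):
    c=np.flatnonzero(m[r]); print(r,(c[0],c[-1],len(c)) if len(c) else "-",end="; ")
print()
E
python3 -c "
from h import *
plan([.5876,-.3045,.115],-.079)
import see"
```

```text
spin -0.0016
pos [ 0.5874 -0.3063  0.1725] yaw -0.0806 t 18.2167 shift mm in goal axes [ 0.1 -1.8 57.5]
piv [292.6 202.8]
tipR [294.3 213.6]
tipL [289.8 208.8]
tipRback [292.  215.1]
tipRfront [297.4 212.8]
edge [[291.1, 219.7], [279.1, 224.7], [302.8, 214.7]]
162 -; 165 -; 168 -; 171 -; 174 -; 177 -; 180 -; 183 -; 186 (np.int64(316), np.int64(316), 1); 189 (np.int64(290), np.int64(320), 5); 192 (np.int64(290), np.int64(293), 4); 195 (np.int64(290), np.int64(293), 4); 198 (np.int64(289), np.int64(290), 2); 201 (np.int64(292), np.int64(293), 2); 204 (np.int64(297), np.int64(298), 2); 207 (np.int64(289), np.int64(298), 8); 210 (np.int64(293), np.int64(298), 6); 213 -; 216 -; 219 -; 222 -; 225 -; 228 -; 231 -; 234 -; 237 -; 240 -; 243 -; 246 -;
```

```bash
python3 - <<'E'
from h import *
import pickle
s8,f8=pickle.load(open("w8.pkl","rb")); A=cv2.imread("pics/w7.png"); B=f8["image"][150:384,100:412]
s9,f9=grab("wrist"); C=f9["image"][150:384,100:412]; pickle.dump((s9,f9),open("w9.pkl","wb"))
for im in (A,B,C):
    hsv=cv2.cvtColor(im,cv2.COLOR_BGR2HSV); m=cv2.inRange(hsv,(3,150,40),(18,255,255)); m[:40]=0; m[:,:110]=0;m[:,200:]=0
    n,l,st,_=cv2.connectedComponentsWithStats(m); print(st[1:][st[1:,4]>30].tolist())
    print([(r+150,)+tuple((np.flatnonzero(m[r])[[0,-1]]+100).tolist()) for r in range(50,164,6) if m[r].any()])
# project model points with candidate pivot offsets
R=Rq(s8["tool_rot"]); c,sn=np.cos(.3),np.sin(.3)
for xo in (-.001,-.004):
  for pz in (.019,.015):
    g=lambda x,y,z: np.round(proj(f8,R@np.array([x+xo,y,pz-z])+s8["tool_pos"],s8),1).tolist()
    print(xo,pz,"barrel front",g(.012,0,0),"tip",g(.012,.0122,-.0328),"handle bottom front",g(.012,.012,.011),"handle top back",g(-.012,.012,.051),"handle top front",g(.012,.012,.051))
E
```

```text
[[128, 58, 24, 101, 1021], [155, 58, 24, 101, 1034]]
[(212, 231, 274), (218, 231, 274), (224, 231, 274), (230, 231, 274), (236, 232, 274), (242, 232, 274), (248, 231, 275), (254, 230, 276), (260, 229, 277), (266, 228, 278), (272, 228, 278), (278, 228, 277), (284, 229, 277), (290, 229, 276), (296, 229, 276), (302, 229, 276), (308, 229, 276)]
[[128, 58, 24, 102, 989], [154, 58, 25, 102, 1019]]
[(212, 231, 274), (218, 231, 274), (224, 232, 274), (230, 232, 274), (236, 233, 273), (242, 232, 274), (248, 231, 275), (254, 230, 276), (260, 228, 277), (266, 228, 278), (272, 228, 278), (278, 228, 277), (284, 229, 277), (290, 229, 277), (296, 229, 276), (302, 229, 276), (308, 229, 275)]
[[140, 40, 9, 26, 217], [156, 40, 10, 26, 190], [128, 58, 24, 101, 1100], [154, 58, 25, 101, 1147]]
[(200, 240, 265), (206, 240, 264), (212, 231, 274), (218, 231, 274), (224, 231, 274), (230, 231, 274), (236, 232, 274), (242, 232, 274), (248, 231, 275), (254, 230, 276), (260, 228, 277), (266, 228, 278), (272, 228, 278), (278, 228, 277), (284, 229, 277), (290, 229, 277), (296, 229, 276), (302, 229, 276), (308, 229, 275)]
-0.001 0.019 barrel front [253.8, 222.0] tip [271.3, 203.1] handle bottom front [275.5, 229.8] handle top back [279.4, 310.2] handle top front [281.8, 268.3]
-0.001 0.015 barrel front [253.8, 224.7] tip [271.6, 205.1] handle bottom front [276.0, 232.9] handle top back [280.0, 315.7] handle top front [282.7, 273.3]
-0.004 0.019 barrel front [253.8, 226.6] tip [271.2, 207.2] handle bottom front [275.3, 234.7] handle top back [279.1, 314.9] handle top front [281.5, 274.0]
-0.004 0.015 barrel front [253.8, 229.5] tip [271.5, 209.3] handle bottom front [275.8, 237.8] handle top back [279.7, 320.3] handle top front [282.3, 279.1]
```

The wrist pixels show no slip between parked and held. Handles and jaws match a pivot 18–19 mm below the TCP, which puts the tips about 51 mm below it. The foot halves either side of the card give a card centre of u≈252.5 against a clip centre of 252.8, so it's centred to about 1 mm. Descending.

Call:
{"api": "move_arm", "payload": {
  "increments": [-0.5, -1, 6, 0, 0, 0, 0, 8, 0, 0, 0, 0, 8, 0, 0, 0, 0, 6, 0, 0, 0, 0, 0, 0, 0, 0, 0, 0, 0, 0, 0, 0, 0, 0, 0]
}}

```text
time: 18.9
tool_pos: [0.5871, -0.3049, 0.1432]
tool_rot: [-0.0, 0.999, -0.04, -0.0]
contact_force: [-0.4, -0.6, -1.0]
gripper_width: 0.25
grasp_force: 58.9
```

```bash
python3 - <<'E'
from h import *
plan([.5866,-.3048,.115],-.079)
s,f=grab("wrist"); print(s["contact_force"].round(1))
im=f["image"]; hsv=cv2.cvtColor(im,cv2.COLOR_BGR2HSV); print([np.round(proj(f,[x,-.3043-(x-.5846)*.079,.08],s),1).tolist() for x in (.5846,.60,.625)])
for r in range(150,206,8):
    print(r,"".join("W" if p[1]<70 and p[2]>185 else "o" if p[0]<20 and p[1]>120 else "w" if p[1]<70 else "." for p in hsv[r,225:282]))
import see
E
```

```text
spin -0.0012
pos [ 0.5871 -0.3049  0.1432] yaw -0.0802 t 18.9 shift mm in goal axes [-0.5 -0.1 28.2]
[-0.4 -0.6 -1. ]
[[253.0, 215.1], [253.0, 195.3], [253.0, 161.4]]
150 ..........................wwwww..........................
158 .............oooooooooooo.WWWWWw.oooooooooooo............
166 .............oooooooooooo.WWWWWw.oooooooooooo..o.........
174 .............oooooooooooowWWWWWw.ooooooooooo.............
182 .............oooooooooooowWWWWWw.ooooooooooo.............
190 .............oooooooooooo.WWWWWw.ooooooooooo.............
198 .............oooooooooooo.WWwwww.ooooooooooo.............
piv [291.9 209.5]
tipR [293.5 220. ]
tipL [289.1 215.2]
tipRback [291.2 221.5]
tipRfront [296.5 219.3]
edge [[291.1, 219.7], [279.1, 224.7], [302.8, 214.7]]
169 -; 172 -; 175 -; 178 -; 181 -; 184 -; 187 -; 190 -; 193 -; 196 (np.int64(290), np.int64(292), 3); 199 (np.int64(289), np.int64(292), 4); 202 (np.int64(289), np.int64(292), 4); 205 (np.int64(288), np.int64(288), 1); 208 (np.int64(289), np.int64(292), 3); 211 (np.int64(297), np.int64(297), 1); 214 (np.int64(292), np.int64(297), 6); 217 (np.int64(292), np.int64(297), 6); 220 -; 223 -; 226 -; 229 -; 232 -; 235 -; 238 -; 241 -; 244 -; 247 -; 250 -; 253 -;
```

The card edge is at u≈253.3 and the clip centre at 252.8, so it's centred. I'll lower the remaining 28 mm.

Call:
{"api": "move_arm", "payload": {
  "increments": [0, 0, 4, 0, 0, 0, 0, 6, 0, 0, 0, 0, 6, 0, 0, 0, 0, 6, 0, 0, 0, 0, 4, 0, 0, 0, 0, 2, 0, 0, 0, 0, 0, 0, 0, 0, 0, 0, 0, 0]
}}

```text
time: 19.67
tool_pos: [0.587, -0.3049, 0.1151]
tool_rot: [-0.0, 0.999, -0.04, -0.0]
contact_force: [0.8, 0.1, -0.5]
gripper_width: 0.254
grasp_force: 58.9
```

Call:
{"api": "move_arm", "payload": {
  "increments": [0, 0, 0, 0, 0, 0, 0, 0, 0, 0, 0, 0, 0, 0, 0, 0, 0, 0, 0, 0]
}}

```text
time: 20.0
tool_pos: [0.5872, -0.305, 0.1157]
tool_rot: [0.0, 0.999, -0.04, 0.0]
contact_force: [0.5, 0.2, 0.1]
gripper_width: 0.246
grasp_force: 58.9
```

```bash
python3 - <<'E'
from h import *
plan([.5866,-.3048,.115],-.079)
s,f=grab("wrist"); print(s["contact_force"].round(1),s["gripper_width"],s["grasp_force"])
im=f["image"]; hsv=cv2.cvtColor(im,cv2.COLOR_BGR2HSV); print([np.round(proj(f,[x,-.3043-(x-.5846)*.079,.08],s),1).tolist() for x in (.5846,.60,.625)])
for r in list(range(140,206,8))+list(range(206,250,4)):
    print(r,"".join("W" if p[1]<70 and p[2]>185 else "o" if p[0]<20 and p[1]>120 else "w" if p[1]<70 else "." for p in hsv[r,225:282]))
import see
# ring seat check: ring colour in scene & predicted seated rim pixels
fs=manip.grab_frame("scene"); h=cv2.cvtColor(fs["image"],cv2.COLOR_BGR2HSV); m=cv2.inRange(h,(15,100,60),(32,255,255))
u,v=map(int,proj(fs,[.4704,-.296,.03])); k=np.zeros_like(m); k[v-20:v+20,u-16:u+16]=255
print("ring px",cv2.boundingRect(m&k),"expect centre",proj(fs,[.4704,-.296,.03]))
E
```

```text
spin -0.0012
pos [ 0.5872 -0.305   0.1157] yaw -0.0802 t 20.0 shift mm in goal axes [-0.6 -0.2  0.7]
[0.5 0.2 0.1] 0.24609588776517977 58.8944274187088
[[252.9, 231.0], [252.9, 209.0], [252.8, 170.7]]
140 .........................................................
148 ...........................wwww..........................
156 ..........................wwwwww.........................
164 ...........oooooooooooooowWWWWWwwooooooooooooo...........
172 ...........oooooooooooooowWWWWWwwoooooooooooooo..o.......
180 ...........oooooooooooooowWWWWWwwooooooooooooooo.........
188 ...........oooooooooooooo.WWWWWwwooooooooooooo...........
196 ............ooooooooooooo.WWWWWwwooooooooooooo...........
204 ............ooooooooooooowWWWWWwwooooooooooooo...........
206 ............ooooooooooooowWWWWWwwooooooooooooo.www.......
210 ......ooooooooooooooooooo.wwwwww.ooooooooooo.oooooo......
214 ......ooooooooooooooooooo.wwwwww.oooooooooooooooooo......
218 ......oooooooooooooo..wwwwwwwwwwwwwwooooooooooooooo......
222 ......ooooooooooooooWwwwwwwwwwww...wooooooooooooooo......
226 ......ooooooooooooooooooooo
[... 395 characters left out ...]
]
tipRback [290.7 227.9]
tipRfront [295.9 225.6]
edge [[291.1, 219.7], [279.1, 224.7], [302.8, 214.7]]
176 -; 179 -; 182 -; 185 (np.int64(315), np.int64(315), 1); 188 -; 191 -; 194 -; 197 -; 200 -; 203 (np.int64(289), np.int64(292), 4); 206 (np.int64(289), np.int64(292), 4); 209 (np.int64(288), np.int64(292), 5); 212 (np.int64(288), np.int64(288), 1); 215 (np.int64(288), np.int64(292), 4); 218 (np.int64(295), np.int64(296), 2); 221 (np.int64(291), np.int64(296), 6); 224 (np.int64(291), np.int64(293), 3); 227 -; 230 -; 233 -; 236 -; 239 -; 242 -; 245 -; 248 -; 251 -; 254 -; 257 -; 260 -; 
ring px (245, 233, 30, 29) expect centre (np.float64(259.98041119335414), np.float64(244.06520712154162))
```

```bash
python3 - <<'E'
from h import *
s,f=grab("scene"); hsv=cv2.cvtColor(f["image"],cv2.COLOR_BGR2HSV); R=Rq(s["tool_rot"]); T=s["tool_pos"]
for r in range(213,234): print(r," ".join("%3d/%3d/%3d"%tuple(p) for p in hsv[r,287:301]))
for x in (-.011,-.009,.007,.009):
  for z in (.054,.051,.047): print(x,z,np.round(proj(f,R@np.array((x,.0145,z))+T),1),np.round(proj(f,R@np.array((x,.0125,z))+T),1))
E
```

```text
213  13/107/196  12/194/180  30/  1/178  98/ 23/202  11/110/183  13/104/115  90/  9/137 105/  5/103  15/  8/ 62   0/  4/ 57   0/  0/ 52 150/  6/ 42  23/  8/125  30/ 10/176
214  16/ 44/168  11/174/173  11/ 19/150  12/ 99/225  11/170/197  12/122/146 105/  4/140 102/ 12/103 135/  9/ 58  14/ 67/ 80   9/ 33/100  10/ 23/165  13/ 17/178  15/  9/175
215  11/110/217  12/191/184  10/136/131  13/154/212  12/191/188  12/185/161  12/104/150   9/ 15/122  98/ 18/113  13/ 55/134   7/ 73/175   8/ 38/182  13/ 13/174  21/ 11/166
216  20/129/255  11/112/209  13/131/211  13/167/168  12/185/165  12/148/143  11/ 62/ 98 102/ 15/ 86  17/ 20/ 90  11/169/166   8/ 42/145   0/  5/164  26/ 17/216  30/  4/255
217  13/159/209   3/ 16/148  13/ 76/179  12/100/128   0/ 26/108 150/  6/ 87  98/ 26/117  99/ 26/135  14/ 47/129  11/190/165  13/111/186  36/ 16/255  33/ 24/198  29/ 28/182
218  11/147/161  12/ 84/140  14/ 69/160  12/ 88/116  12/ 75/102  10/ 76/ 87  15/ 59/150  10/124/166  11/165/164  12/199/160  15/ 88/166  32/ 27/182  34/ 26/156  32/ 25/144
219  12/184/162  11/175/150  11/120/117  12/214/252  11/172/151  11/
[... 2295 characters left out ...]
/114/119  11/113/111  16/123/124  12/114/112
233  38/ 25/164  20/ 48/149  14/ 81/133  12/101/116  12/111/113  12/117/113  13/115/111  12/118/117  12/118/121  12/112/114  11/111/113  18/129/134  20/140/149  18/133/130
-0.011 0.054 [291.2 227.7] [290.8 227.3]
-0.011 0.051 [291.2 227. ] [290.9 226.6]
-0.011 0.047 [291.3 226.1] [290.9 225.7]
-0.009 0.054 [291.7 227.4] [291.3 227.1]
-0.009 0.051 [291.7 226.8] [291.4 226.4]
-0.009 0.047 [291.8 225.9] [291.4 225.5]
0.007 0.054 [295.9 225.6] [295.5 225.2]
0.007 0.051 [295.9 225. ] [295.6 224.6]
0.007 0.047 [296.  224.1] [295.7 223.7]
0.009 0.054 [296.4 225.4] [296. 225.]
0.009 0.051 [296.5 224.7] [296.1 224.4]
0.009 0.047 [296.5 223.9] [296.2 223.5]
```

The scene view puts the jaw bottom near 12 mm below the edge, so I'll go 4 mm deeper for margin; the pivot stays clear.

Call:
{"api": "move_arm", "payload": {
  "increments": [0, 0, 2, 0, 0, 0, 0, 2, 0, 0, 0, 0, 0, 0, 0, 0, 0, 0, 0, 0, 0, 0, 0, 0, 0, 0, 0, 0, 0, 0, 0, 0, 0, 0, 0, 0, 0, 0, 0, 0]
}}

```text
time: 20.87
tool_pos: [0.587, -0.3049, 0.1114]
tool_rot: [0.0, 0.999, -0.04, 0.0]
contact_force: [-0.9, 0.2, -0.7]
gripper_width: 0.25
grasp_force: 58.9
```

```bash
python3 - <<'E'
from h import *
plan([.5866,-.3048,.111],-.079)
s,f=grab("scene"); hsv=cv2.cvtColor(f["image"],cv2.COLOR_BGR2HSV); print(s["contact_force"].round(1),s["gripper_width"],s["grasp_force"],s["joint_vel"].round(3))
for r in range(222,230): print(r," ".join("%3d/%3d/%3d"%tuple(p) for p in hsv[r,289:298]))
E
```

```text
spin -0.0012
pos [ 0.587  -0.3049  0.1114] yaw -0.0802 t 20.8667 shift mm in goal axes [-0.5 -0.1  0.4]
[-0.9  0.2 -0.7] 0.24996442277806263 58.89445602893829 [-0.     0.002  0.002 -0.001 -0.001 -0.   ]
222  48/ 20/170  19/ 66/171  11/152/159  12/185/157  12/178/159  12/176/159  12/179/158  12/191/159  19/ 63/158
223  43/ 20/155  18/ 71/177  11/152/163  12/182/158  12/179/160  12/179/160  12/181/161  12/189/163  12/ 98/161
224  33/ 19/163  20/ 67/161  12/166/169  12/184/162  12/179/162  12/181/165  12/186/169  12/160/126  11/ 74/128
225  65/ 41/112  49/ 49/ 99  11/177/167  11/185/171  12/185/170  11/150/129   8/ 94/ 92   4/ 29/ 62   8/ 36/ 86
226  72/ 78/ 91  78/ 82/ 84  11/171/157  11/151/130   8/ 91/ 90 162/ 21/ 62 109/ 67/ 61  30/ 49/ 83  14/ 40/135
227  71/ 69/ 93  74/ 52/ 74   6/ 76/ 81 167/ 29/ 61  23/ 92/ 89  21/101/ 88  21/186/156  22/172/165  10/ 93/145
228  68/ 62/ 94  73/ 70/ 88  78/ 13/ 95  21/138/153  22/187/169  21/202/168  21/215/179  23/101/167  28/ 28/155
229  68/ 64/ 92  72/ 72/ 88  64/ 16/131  21/138/170  21/208/178  21/147/170  24/ 41/160  36/ 22/162  25/ 34/134
```

The jaw bottom moved down about 1 px as expected (≈16 mm deep). Forces are at noise level and the arm is still, so I'm handing in.

```bash
python3 -c "
from plant import manip
print(manip.job_done())"
```

```text
the job is handed in; nothing more can be done
None
```

I handed in the job at about 21 s, and no verdict came back: the ring is seated on the post and released, and the clip is held open and still over the middle of the card's top edge, with its jaws an estimated 16 mm down and no contact force measured.

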